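Gauge two heat-spreader plates by dragging them with a fingertip

TASK

Two copper heat-spreader plates lie in the two lanes of the white width gauge, and one of them is too wide. Try each one: press down on its black pad and drag it back towards the robot, up to the dark throat. Draw the plate that fits right through the throat into the green bay, slide the one that sticks fully back under the clear hood against the red stop, and leave everything else where it is.

Things in the scene. Friction and masses are not known exactly. Their poses are not given: they have to be found in the camera images.
- gauge: Fixed white block, 148 mm wide, from x -155 to +120 mm. Origin: its underside, on the table; x along the lanes, away from the robot; y left; z up. Lane floor 20 mm above the origin. Two straight 62 mm lanes, centred at y +35 and -35 mm, between 8 mm aluminium fences whose tops are at z 30 mm. The other gauge entries are given in this frame and share its axes.
- throat (a point): Midway between the two dark steel throats, one in each lane, at fence-top height: (-50, 0, 30) mm in the gauge's frame. Each throat narrows its lane to 53 mm over 10 mm of length (x -45 to -55), with 45 degree lead-ins of 4.5 mm before and after, as high as the fences.
- pass_bay (a point): On the lane floor, between the two green bays where a passed plate belongs: (-100, 0, 20) mm in the gauge's frame. The near end is closed by a green stop, 6 mm high, face at x -143 mm. A plate is fully through the throat when its centre is beyond x -90 mm.
- reject_stop (a point): Foot of the red back stop's face, mid-width: (105, 0, 20) mm in the gauge's frame. The clear hood over the red floor runs from x +52 to +105; underside 14 mm above the lane floor, top (and stop's top) at z 38 mm. A rejected plate lies against the stop, centre at x +70 mm, its near 17 mm outside the hood: the last of the way is done by pushing its near edge.
- plate_a: Loose copper plate, 70 mm long (x) and 5 mm thick, with a black rubber pad 2 mm thick, 7 mm in from the edges, on top (top 7 mm above the underside). Origin: underside centre. 90 to 180 g. Starts in either lane, far end under the hood. 50 mm wide (fits) or 57 mm (sticks at the lead-in, centre near x -10 mm in the gauge's frame). Pressed with about 10 N it follows a fingertip; stuck, the tip slips on it.
- plate_b: The other plate, as plate_a, in the other lane. Of the two, exactly one is oversize; they look alike, and which is which must be found by trying.
- heatsink: Bystander: loose aluminium finned heat sink, 45 x 45 x 28 mm, beside the gauge. Origin: underside centre.
- board: Bystander: loose green circuit board, 85 x 56 x 26 mm, beside the gauge. Origin: underside centre.
- spool: Bystander: blue spool, 54 mm across, 40 mm high. Origin: underside centre.
- screwdriver: Bystander: red screwdriver lying on the table, 170 mm long. Origin: underside, mid-length.
- flux: Bystander: small jar, 40 mm across, 55 mm high. Origin: underside centre.
- pliers: Bystander: red-handled pliers lying flat, 130 mm long. Origin: near the pivot, on the table.
- screw_tray: Bystander: grey divided tray, 90 x 70 x 22 mm. Origin: underside centre.
Things that resemble listed ones, but are neither listed nor needed, are in the scene too. What is shaped like the plate_a but purple is not meant. Leave any yellow look-alike of the plate_b alone.

How it is judged:
On the way:
1. the oversize plate has been drawn up against the throat (tried) (x of plate_a in the frame of gauge below 0 m), for 0.1 s.
At the end, for the whole second after the job is handed in: The fitting plate lies flat in the pass bay, its centre 88 to 115 mm towards the robot from the gauge's origin; the oversize one, tried in the throat first, lies flat under the hood within 9 mm of the back stop; both at rest; bystanders within 40 mm of their places (x of plate_b in the frame of gauge between -0.115 and -0.088 m and y of plate_b in the frame of gauge between -0.06 and 0.06 m and z of plate_b in the frame of gauge between 0.016 and 0.024 m and angle between each of plate_b, plate_a's own z axis and vertical below 0.06 rad and x of plate_a in the frame of gauge above 0.061 m and z of plate_a in the frame of gauge between 0.016 and 0.024 m and linear speed of each of plate_a, plate_b below 0.01 m/s); the robot touches nothing.
It fails at once if a bystander is shoved more than 40 mm from its place (distance of any of heatsink, board, spool, screwdriver, flux, pliers, screw_tray from where it was at the start of the episode above 0.04 m).
It also fails if it takes over 58 s, if anything falls off the work surface, if the arm or the gripper's body presses on something with over 40 N, if the wrist force passes 120 N, or if a joint passes its speed limit or range.

ROBOT

A 7-joint arm with a two-finger parallel gripper is mounted at the origin on the work surface. World frame = base frame: x ahead of the robot, y to its left, z up, the work surface at z = 0. Lengths are in m, angles in rad, forces in N, time in s.
With the tool pointing down it reaches from about 0.425 to 0.95 m from the base axis. Payload 4.7 kg.
Tool frame: the origin (TCP) lies between the finger pads; the fingertips stand 25 mm ahead of it and the grasp point (between the pads) lies 6 mm ahead of it; x points along the fingers, z is the direction in which the jaws open and shut, and the axes are right-handed (so a half turn about x gives the same grasp; the last joint's range is limited). The gripper opens to 85 mm and grips with 20 to 120 N. Pads are 22 mm wide; open, the fingers measure 114 mm over their backs; the gripper's body (76 mm by 85 mm) begins 54 mm behind the grasp point. The pads swing forward as they close: fully open they stand 13 mm farther back than shut.
Start: joints at [-1.329, 0.469, -0.049, 1.532, 0.024, 1.141, -0.082], TCP at [0.181, 0.65, 0.256] pointing down, gripper open.
Joint ranges: [-2.59, 2.59], [-0.33, 1.99], [-1.39, 1.29], [0.1, 2.45], [-1.04, 4.18], [0.21, 1.99], [-2.66, 2.66]. Speed limits (rad/s): [2.57, 2.57, 3.14, 3.14, 3.14, 3.14, 3.14].

INTERFACE

Orientations are given as a 3x3 rotation matrix whose columns are the frame's x, y, z axes.
In Python, from rig import * gives the robot as it stands. Calls block until the motion is done:
- movep(position, orientation): joint-space move of the TCP to a pose.
- move_l(position, attitude=None, feed=0.15, until_force=None): straight line of the TCP; attitude=None keeps the orientation; feed is the mean speed in m/s. With until_force (N) it stops when the force on the tool has changed by that much, and returns True; else False.
- move_joints(angles): joint-space move.
- command_gripper(opening, newtons=None): finger opening in m; newtons is the grip in N (None keeps the last); returns when the fingers have stopped.
- sleep(seconds).
- inverse_kinematics(position, orientation): joint angles nearest the present ones, or None.
- sense(): the state.
- camera(name): name is "scene" or "top"; returns (picture, depth): 420x560x3 uint8, red, green, blue; 420x560 float32, m along the optical axis (not along the pixel's ray), 0 where there is no reading.
- camera_params(name): a dict with "K" (3x3 intrinsics, pixels), "dist" ([k1, k2, p1, p2, k3] as OpenCV has them; the pictures are not rectified), "position" and "rotation" of the camera in the world. Camera axes: x right, y down, z forward; pixel columns grow to the right and rows downward; lengths in m; the calibration is good to about 2 mm. A picture is of the moment at which its call begins. camera_params takes no time and is no camera call.
A pose or a line that the arm cannot do raises Unreachable and nothing moves.
- finish_job(): hands the job in, once; it reports no verdict.
The state is a dict: "time_s": time; "joint_pos": joint angles; "qd": joint speeds; "joint_efforts": joint torques, N m; "position": TCP position; "tcp_rot": TCP orientation; "wrist_force": force on the tool from outside, world axes, zero at the start; "ft_torque": the same for the moment, N m; "finger_gap": finger opening in m.
Only numpy, scipy, OpenCV 4.12 (cv2) and the standard library are available. Lean on these libraries where they do the work, as an engineer would, in place of code of your own. Each camera call takes 0.05 s, during which the arm holds its last target. There are 200 camera calls.

## Working session

There is one attempt and no reset: what is moved stays moved. The work goes in short steps, each a Python script; the robot and the scene stay as the last script left them, time stands still between calls to the robot, and variables do not carry over. Pictures are saved under pics/ and viewed, about 8 in all and at most 12, crops included, and the job is handed in when it is done.

```bash
mkdir -p pics; ls; python3 - <<'E'
from rig import *
import cv2,numpy as np
for n in("scene","top"):
    im,d=camera(n); cv2.imwrite(f"pics/{n}0.png",im[:,:,::-1]); np.save(f"pics/{n}0.npy",d)
    p=camera_params(n); print(n,p)
s=sense();print(s)
E
```

```text
pics
scene {'K': array([[513.51630708,   0.        , 276.71291033],
       [  0.        , 513.51630708, 211.97939392],
       [  0.        ,   0.        ,   1.        ]]), 'dist': array([-0.10790845,  0.        ,  0.        ,  0.        ,  0.        ]), 'position': array([1.18045556, 0.18481561, 0.95120483]), 'rotation': array([[-0.25333844,  0.77398979, -0.58030978],
       [ 0.96737658,  0.20177408, -0.1531985 ],
       [-0.0014826 , -0.60018916, -0.79985672]])}
top {'K': array([[420.00922338,   0.        , 279.91084969],
       [  0.        , 420.00922338, 212.94314212],
       [  0.        ,   0.        ,   1.        ]]), 'dist': array([-0.12156619,  0.        ,  0.        ,  0.        ,  0.        ]), 'position': array([ 0.32452383, -0.00804005,  1.0721814 ]), 'rotation': array([[ 1.34178324e-02, -9.79915024e-01,  1.98963585e-01],
       [-9.99909932e-01, -1.30898192e-02,  2.96392596e-03],
       [-2.99998217e-04, -1.98985434e-01, -9.80002402e-01]])}
{'time_s': 0.1, 'joint_pos': array([-1.32889221,  0.4693727 , -0.04857631,  1.53354101,  0.02408649,
        1.14097847, -0.08231173]), 'qd': array([-0.00116337, -0.00116698,  0.00271962, -0.00172325, -0.00045627,
        0.0004582 ,  0.00211961]), 'joint_efforts': array([ 3.37002466e-04, -5.11515319e+01, -4.71117406e-02, -2.38394111e+01,
        1.07722761e-02,  4.39088748e-03, -2.36724782e-05]), 'position': array([0.18043526, 0.64996052, 0.25537238]), 'tcp_rot': array([[-4.06808088e-04, -9.63554583e-01,  2.67511494e-01],
       [-1.66572485e-03,  2.67511798e-01,  9.63553145e-01],
       [-9.99998530e-01, -5.36193300e-05, -1.71384278e-03]]), 'wrist_force': array([ 0.16681661, -1.10028458, -0.60233013]), 'ft_torque': array([ 0.01687475,  0.00127611, -0.0176564 ]), 'finger_gap': 0.08536201897703906}
```

View pics/top0.png

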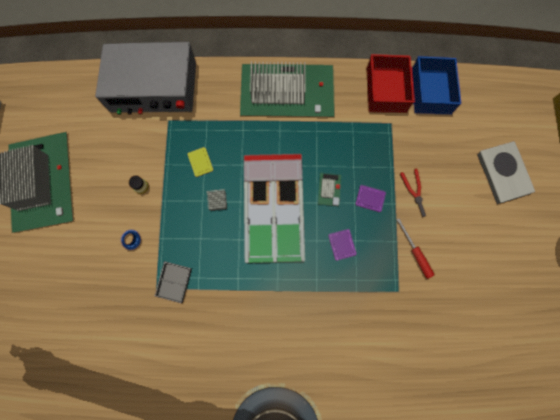

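View pics/scene0.png

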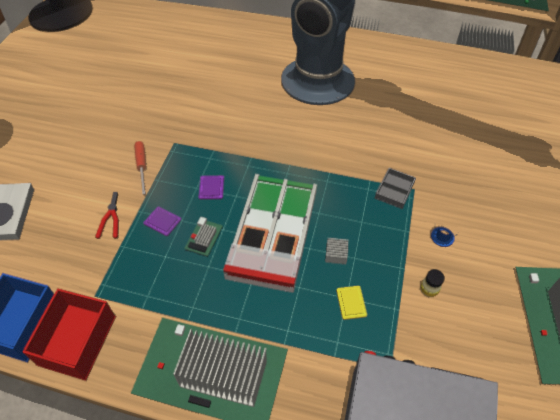

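Candidates in the top picture: copper plates with black pads in the gauge lanes at (260,191) and (288,191). Look-alikes are purple at (370,198) and (342,244), and yellow at (200,161). I choose the two in the gauge lanes. I'll check them in an orthorectified close crop, which also gives the gauge pose.

```bash
cat > h.py <<'E'
import cv2,numpy as np
def proj(P,p):
    R=p["rotation"].T
    return cv2.projectPoints(np.asarray(P,float).reshape(-1,1,3),cv2.Rodrigues(R)[0],-R@p["position"],p["K"],p["dist"])[0][:,0]
def ortho(im,p,c,half,res,z):
    """picture resampled on plane z; up = +x, left = +y"""
    n=int(2*half/res); a=np.arange(n)*res
    X,Y=np.meshgrid(c[0]+half-a,c[1]+half-a,indexing="ij")
    q=proj(np.stack([X,Y,0*X+z],-1),p).reshape(n,n,2).astype(np.float32)
    return cv2.remap(im,q[...,0],q[...,1],cv2.INTER_CUBIC)
def to_plane(uv,p,z):
    n=cv2.undistortPoints(np.float64(uv).reshape(-1,1,2),p["K"],p["dist"])[:,0]
    r=np.c_[n,np.ones(len(n))]@p["rotation"].T
    return p["position"]+r*((z-p["position"][2])/r[:,2])[:,None]
E
python3 - <<'E'
from rig import camera_params
from h import *
out=[]
c=None
for n in("top","scene"):
    im=cv2.imread(f"pics/{n}0.png");d=np.load(f"pics/{n}0.npy");p=camera_params(n)
    if c is None:
        c=to_plane([[275,209]],p,.02)[0];print(c)
    out.append(ortho(im,p,c,.18,.0009,.02))
    # depth cloud
    v,u=np.mgrid[0:420,0:560];nn=cv2.undistortPoints(np.stack([u,v],-1).reshape(-1,1,2).astype(float),p["K"],p["dist"])[:,0]
    W=(np.c_[nn,np.ones(len(nn))]*d.reshape(-1,1))@p["rotation"].T+p["position"]
    W=W[d.ravel()>0]; near=np.hypot(*(W[:,:2]-c[:2]).T)<.3
    print(n,"mat z",np.median(W[near,2]))
    # gauge = points z>0.012 connected region : min area rect
    m=(W[:,2]>.013)&near; g=np.zeros((800,800),np.uint8)
    ij=((W[m,:2]-c[:2])/.001+400).round().astype(int); ok=((ij>=0)&(ij<800)).all(1); g[ij[ok,0],ij[ok,1]]=255
    g=cv2.morphologyEx(g,cv2.MORPH_CLOSE,np.ones((7,7)))
    cs=max(cv2.findContours(g,0,1)[0],key=cv2.contourArea); r=cv2.minAreaRect(cs)
    print(r, "world x,y",c[0]+(r[0][1]-400)*.001,c[1]+(r[0][0]-400)*.001)
cv2.imwrite("pics/ortho0.png",np.hstack(out))
E
```

```text
[0.54827786 0.00785709 0.02      ]
top mat z 0.0011428290182915468
((405.2945251464844, 403.4520263671875), (274.367431640625, 148.89791870117188), 87.87889862060547) world x,y 0.5517298874439558 0.013151617734513506
scene mat z 0.0019844559998353217
((400.3184814453125, 401.08984375), (279.6258850097656, 149.96255493164062), 87.74542236328125) world x,y 0.5493677048267682 0.00817557403334163
```

View pics/ortho0.png

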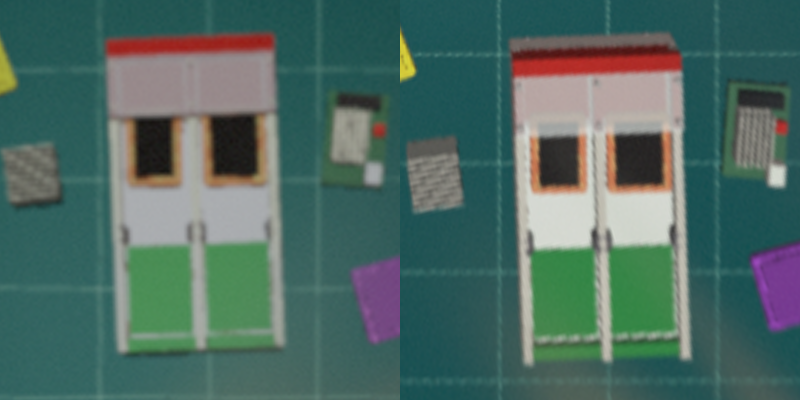

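Both orthos show copper plates with black pads in the two lanes: left at about (154,150) and right at about (235,150) in the top half. The right one looks wider, roughly 57 mm against 51 mm. The yellow and purple look-alikes lie outside the gauge. I take the gauge origin as about (0.568, 0.012) with a yaw of about 2.5°. I'll try the right plate first.

```bash
cat > r.py <<'E'
from rig import *
from h import *
O=np.array([.568,.012,0.]);yaw=.044
Rg=np.array([[np.cos(yaw),-np.sin(yaw),0],[np.sin(yaw),np.cos(yaw),0],[0,0,1]])
RT=Rg@np.array([[0,-1,0],[0,0,1],[-1,0,0]],float)
def G(x,y,z): return O+Rg@(np.array([x,y,z])/1000)      # gauge mm -> world
def T(x,y,ztip): return G(x,y,ztip+25)                  # TCP for tip at
def st(msg=""):
    s=sense(); g=Rg.T@(s["position"]-O)*1000-[0,0,25]
    print(msg,"t%.1f"%s["time_s"],"tip",g.round(1),"F",(Rg.T@s["wrist_force"]).round(1)); return g,Rg.T@s["wrist_force"]
def press(x,y,z,N,feed=.03): 
    hit=move_l(T(x,y,z),feed=feed,until_force=N); st("press %s"%hit)
def drag(x0,x1,y,z,want=10,step=20,feed=.08):
    """drag with tip height trimmed to keep about want N; returns z"""
    xs=np.linspace(x0,x1,max(2,int(abs(x1-x0)/step)+1))[1:]
    for x in xs:
        move_l(T(x,y,z),feed=feed); g,F=st("drag z%.2f"%z)
        z-=np.clip((want-F[2])*K,-1.5,1.5)
    return z
K=.05
def snap(name,z=.025):
    out=[]
    for n in("top","scene"):
        im,_=camera(n); out.append(ortho(im[:,:,::-1],camera_params(n),G(-17,0,0),.17,.00085,z))
    cv2.imwrite(f"pics/{name}.png",np.hstack(out))
E
python3 - <<'E'
from r import *
command_gripper(0,40)
movep(T(15,-35,70),RT); st()
press(15,-35,20,8)
st()
g,F=st()
# stiffness probe: command 1 mm lower
move_l(T(15,-35,g[2]-1),feed=.03); st("1mm lower")
E
```

```text
t3.7 tip [ 15.3 -33.9  70.1] F [-0.4  0.4 -0.4]
press True t5.0 tip [ 15.  -35.   27.1] F [-1.6  0.2  4.4]
 t5.0 tip [ 15.  -35.   27.1] F [-1.6  0.2  4.4]
 t5.0 tip [ 15.  -35.   27.1] F [-1.6  0.2  4.4]
1mm lower t5.2 tip [ 15.7 -35.2  27.1] F [-2.   0.1  6.9]
```

```bash
sed -i 's/^K=.05/K=.12/' r.py; python3 - <<'E'
from r import *
z=drag(15,-45,-35,25.6,want=11,step=12,feed=.08)
move_l(T(-45,-35,60),feed=.15); st()
snap("try_r")
E
```

```text
drag z25.60 t5.5 tip [  4.  -35.3  27.1] F [-1.6  0.   9.2]
drag z25.38 t5.8 tip [ -7.7 -35.4  27.1] F [-1.1 -0.9 11.1]
drag z25.39 t6.1 tip [-19.7 -35.3  27.1] F [-1.7  0.1 11.6]
drag z25.46 t6.4 tip [-30.6 -35.1  27.1] F [1.4 0.3 7.9]
drag z25.09 t6.7 tip [-41.6 -35.2  27. ] F [3.  0.2 8.8]
 t7.1 tip [-45.1 -34.9  60. ] F [ 0.1 -0.1 -0.5]
```

View pics/try_r.png

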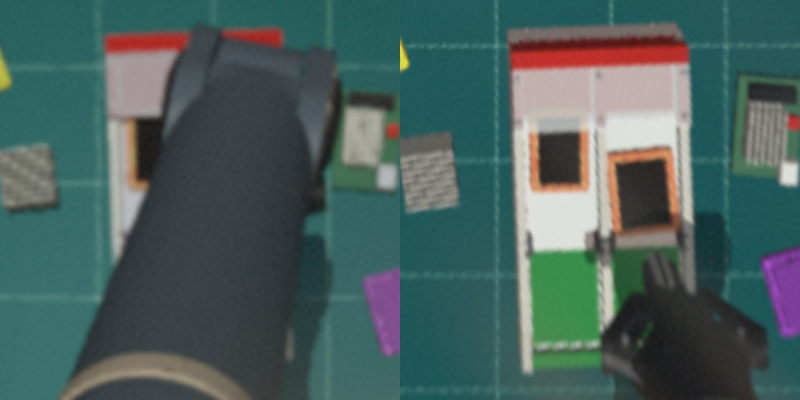

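The right plate has stuck at the lead-in: its centre is at (643,190) in the picture, so gauge x ≈ -9, and the tip slipped off it. The left plate hasn't moved. I'll now push the right plate back by its near edge.

```bash
python3 - <<'E'
from r import *
move_l(T(-78,-35,60),feed=.25)
move_l(T(-78,-35,26),feed=.2)
press(-78,-35,15,5); g,F=st()
z=g[2]+2
move_l(T(-78,-35,z),feed=.05); st("raised")
move_l(T(12,-35,z),feed=.12); st("pushed")
hit=move_l(T(34,-35,z),feed=.04,until_force=10); g,F=st(hit)
move_l(T(g[0]-12,-35,z),feed=.1)
move_l(T(g[0]-12,-35,70),feed=.25)
# left plate
move_l(T(15,35,60),feed=.25); snap("rej")
E
```

```text
press True t8.1 tip [-76.7 -35.2  20.1] F [-1.4  0.4  8.2]
 t8.1 tip [-76.7 -35.2  20.1] F [-1.4  0.4  8.2]
raised t8.4 tip [-77.7 -35.   22.4] F [ 0.5 -0.3  0. ]
pushed t9.3 tip [ 11.  -35.   21.7] F [-0.5  0.5 -0.6]
True t9.7 tip [ 23.3 -34.9  21.4] F [-0.8 -0.8  0. ]
```

View pics/rej.png

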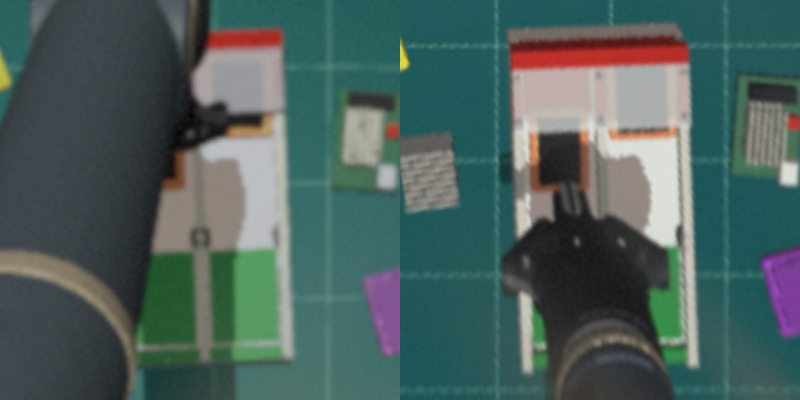

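The right plate is home: its near edge is at (250,136) in the top half, gauge x ≈ 36, and the push stopped hard at the expected place. Next I'll draw the left plate through.

```bash
python3 - <<'E'
from r import *
press(15,35,20,8)
z=drag(15,-112,35,25.4,want=11,step=13,feed=.08)
move_l(T(-112,35,75),feed=.15); st()
movep(T(0,35,200)+[0,.25,0],RT); snap("pass"); st()
E
```

```text
press True t11.8 tip [15.  35.  27.1] F [-0.1  0.6  5.2]
drag z25.40 t12.2 tip [ 2.4 34.9 27.1] F [-0.6  0.6 10. ]
drag z25.29 t12.5 tip [-11.8  34.9  27.1] F [-2.1  0.9 12.7]
drag z25.49 t12.8 tip [-26.3  34.9  27.1] F [-2.2 -0.2 12.2]
drag z25.64 t13.1 tip [-40.6  35.   27.1] F [-1.9  0.2 12.1]
drag z25.77 t13.4 tip [-54.9  35.   27.1] F [-1.5 -0.6 11.8]
drag z25.87 t13.8 tip [-69.2  34.9  27.1] F [-1.9  0.3 11.5]
drag z25.93 t14.1 tip [-83.4  35.   27. ] F [-1.8 -0.5 12.7]
drag z26.13 t14.4 tip [-98.  35.  27.] F [-2.7 -0.9 11.8]
drag z26.23 t14.8 tip [-112.3   35.    27. ] F [-2.2 -1.1 11. ]
 t15.2 tip [-112.7   35.2   74.6] F [ 0.1  0.3 -0.2]
 t16.5 tip [ 10.8 282.2 199.1] F [0.4 0.2 0.9]
```

View pics/pass.png

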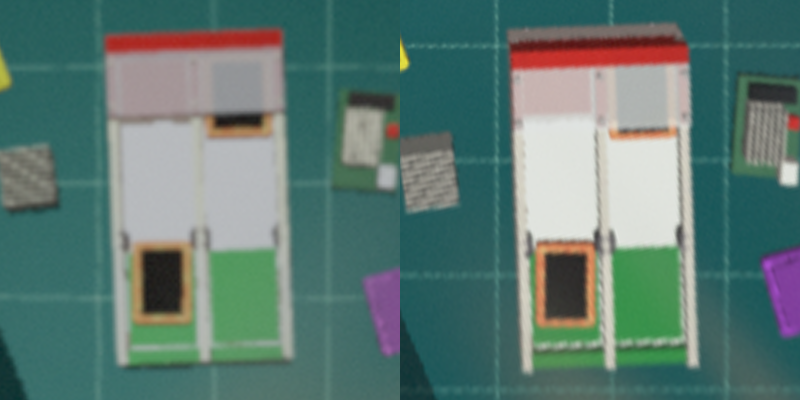

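The left plate passed the throat. It spans rows 243–324, so its centre is at about -88, right on the limit. I'll drag it another 13 mm towards the robot. The reject's near edge is at row 136, gauge x ≈ +36, which is against the stop.

```bash
python3 - <<'E'
from r import *
movep(T(-88,35,65),RT)
press(-88,35,20,8)
drag(-88,-101,35,25.6,want=11,step=7,feed=.06)
g,F=st()
move_l(T(-101,35,75),feed=.15)
movep(T(0,35,200)+[0,.25,0],RT); snap("pass2",.026); st()
E
```

```text
press True t18.8 tip [-88.   34.9  27.1] F [-1.3  0.7  6.8]
drag z25.60 t19.1 tip [-98.8  34.9  27.1] F [ 0.2 -0.6 12.4]
 t19.1 tip [-98.8  34.9  27.1] F [ 0.2 -0.6 12.4]
 t20.9 tip [ 10.8 282.1 199.1] F [ 0.3  0.2 -0.4]
```

View pics/pass2.png

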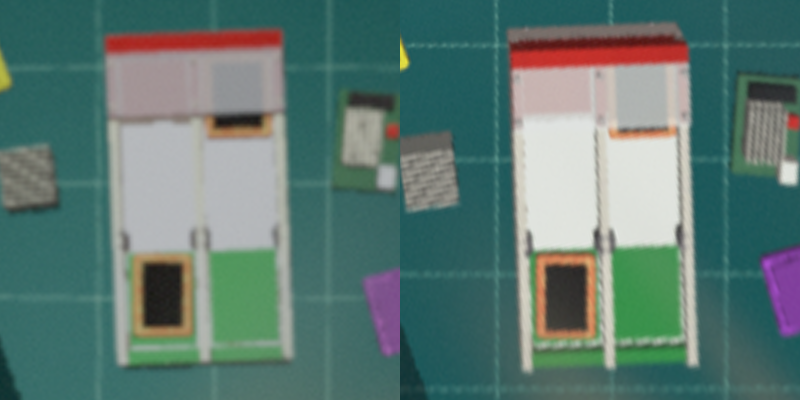

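The plate now spans rows 253–337, so its centre is at about -98 to -100, inside the bay and clear of the throat. The reject is still against the stop, and the arm is clear of everything.

```bash
python3 -c "
from rig import *
finish_job()"
```

```text
the job is handed in; nothing more can be done
```

I've handed the job in, with both plates where the task wanted them by my last pictures. `finish_job` reports no verdict, so those pictures are my only confirmation.

- **Oversize plate (right lane):** I tried it first. It stuck at the throat with its centre at about x -9 mm, and the fingertip slipped off it. I then pushed its near edge back under the hood until the push stopped hard. Its centre is at about x +70 mm, against the red stop.
- **Fitting plate (left lane):** It passed through the throat without catching. The first drag left its centre at about x -88 mm, right on the limit, so I dragged it a little further. My last check puts it at about x -98 to -101 mm, lying straight in the green bay.
- **Everything else:** I didn't touch any bystander. The heat sink and board are where they were; the others are mostly out of frame in my later crops, so I didn't check them again. The arm was clear of everything at about 21 s.
- **Disagreement:** The two cameras put the gauge about 4 mm apart sideways. I used the average, which was close enough for this.

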